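# Free the slide lantern's focus and set it to the index

## Robot

A 6-joint arm with a two-finger parallel gripper is mounted at the origin on the work surface. World frame = base frame: x ahead of the robot, y to its left, z up, the work surface at z = 0. Lengths are in mm, angles in rad, forces in N, time in s.
With the tool pointing down it reaches from about 275 to 750 mm from the base axis. Payload 10.2 kg.
Tool frame: the origin (TCP) lies midway between the tips of the shut fingers; the grasp point (between the pads) lies 19 mm behind it; z points along the fingers, y is the line along which they close (so a half turn about z gives the same grasp; the last joint's range is limited). The gripper opens to 85 mm and grips with 20 to 120 N. Pads are 22 mm wide; open, the fingers measure 114 mm over their backs; the gripper's body (76 mm by 85 mm) begins 54 mm behind the grasp point. The pads swing forward as they close: fully open they stand 13 mm farther back than shut.
Start: joints at [1.07, 0.313, 1.498, -0, 1.331, -0.223], TCP at [143.989, 504.875, 231.294] pointing down, gripper open.
Joint ranges: [-2.94, 2.94], [-0.97, 2.17], [0.19, 2.56], [-1.23, 4.37], [0.02, 3.11], [-2.88, 2.88]. Speed limits (rad/s): [2.39, 2.39, 3.01, 3.14, 3.14, 3.14].

## Interface

Orientations are given as a unit quaternion [w, x, y, z].
In Python, from rig import ctrl, capture, camera_info gives the robot as it stands.
- The arm moves only by the tool apply_moves, never from a script. Its argument "targets" is a list of rows, each a list of 3 entries, a list of its own where there are three numbers: the finger opening in mm, from 0 to 85.4, then the shift along the world's x, y, z in mm, then the turn, a rotation vector about the world's x, y, z in degrees. In form: [[grip, [dx, dy, dz], [rx, ry, rz]], ...]. A call has 1 to 20 rows; each row is the pose to reach, as a shift and turn from the pose commanded when the call began; what a row does not reach only later rows make up. A row lasts 1/10 s, in which the tool goes at most 50 mm and 8.59 degrees, less where a joint would pass 70% of its speed; a pose out of reach is approached as far as the arm can. A call with a gripper value outside its range is refused whole. The fingers move at their own pace and stop on an object; "squeeze" is the grip in N (left out, the last holds). Time passes only in rows, so rows that repeat a pose let the fingers close. It gives the time, the measured TCP pose, the force, the opening and the grip force at its end, in the units of the state.
- ctrl.sense(): the state, without advancing time (a new reading comes with each control period).
- capture(name): name is "scene" or "side" or "wrist"; returns (picture, depth): 420x560x3 uint8, blue, green, red; 420x560 float32, mm along the optical axis (not along the pixel's ray), 0 where there is no reading.
- camera_info(name): a dict with "vfov" (degrees; the focal length in pixels is half the picture's height over the tangent of half this angle, whatever the lens; pixels are square), "cx", "cy" (the principal point, pixels), "extrinsics" (4x4, takes a point from camera to world coordinates). Camera axes: x right, y down, z forward; pixel columns grow to the right and rows downward; lengths in mm; the calibration is good to about 2 mm. A picture is of the moment at which its call begins: read the wrist's pose just before it. camera_info takes no time and is no camera call; for the wrist camera it gives the pose at the moment of the call.
- ctrl.finish_job(): hands the job in; it is judged then, once.
The state is a dict: "time_s": time; "joints": joint angles; "dq": joint speeds; "tau": joint torques, N m; "eef_pos": TCP position; "ee_rot": TCP orientation; "force": force on the tool from outside, world axes, zero at the start; "wrist_torque": the same for the moment, N m; "grip_width": opening from 0.0 (shut) to 1.0 (fully open); "grip_force": force on a finger pad.
Only numpy, scipy, OpenCV 4.12 (cv2) and the standard library are available. Lean on these libraries where they do the work, as an engineer would, in place of code of your own. Each camera call takes 0.05 s, during which the arm holds its last target. There are 200 camera calls.

## Task

Pull the boxwood stop rod up out of the old slide lantern's top and drop it foot-down into the open green glass jar. Then turn the lantern's worn focus control clockwise (seen from above), regripping its handle as needed, until its brass pointer stands at the index tooth, and let go. Leave the index tooth and the other things on the shelf where they are, and do not knock the jar over.

Things in the scene. Friction and masses are not known exactly. Their poses are not given: they have to be found in the camera images.
- lantern: Slide lantern: fixed dark wooden box 180 x 180 mm (foot 200 x 200), flat top (deck) 120 mm above the shelf, a brass lens barrel on its far (+x) side reaching 150 mm from the centre. Origin: centre of the underside; z up. The focus control (scale ring, pointer, handle) turns about this z axis on the deck.
- handle_grip (a point): Focus handle: upright boxwood bar 70 mm long, 16 wide, from 22 to 62 mm above the deck, centred on the lantern's axis; this point is on the axis, 43 mm above the deck; x along the bar to the pointer's side, z up. Worn loose: it swings 12 degrees either way (starts anywhere in this slack) before it takes along the pointer, which turns stiffly (0.12 N m) and stays where it is left.
- pointer_tip (a point): Tip of the flat brass pointer under the handle: arm 10 mm wide, 6 to 14 mm above the deck, reaching 64 mm from the lantern's axis; the point is at its end, 10 mm above the deck, x outwards, z up. A stop just anticlockwise of its start leaves only the clockwise way to the index, 2.2 to 3.5 rad; the standing rod blocks it.
- index_mark (a point): Index: the point just inside the brass tooth (66 to 84 mm from the lantern's axis, 8 mm wide, 12 mm tall) on the stiff scale ring on the deck. The point lies 64 mm from the axis, 10 mm above the deck, x outwards: pointer_tip and index_mark coincide when the pointer is set. Do not push the tooth.
- rod: Boxwood stop rod: round, 18 mm across, 151 mm long with a small turned head (top 15 mm), about 40 g, standing loose in a plain round hole 30 mm deep in the deck, 50 mm from the lantern's axis; rises 121 mm above the deck. Origin: centre of its foot (lower end); z along the rod to its head.
- jar: Open green glass jar, loose, about 0.4 kg: 110 mm tall, 62 mm across, mouth 56 mm outside and 48 mm inside, inner floor 6 mm above the shelf. Stands left or right of the lantern (may change places with the dish). Origin: centre of its underside; z up.
- dish: Bystander: shallow white enamel dish of dark red clay marbles, 120 mm across, 28 mm tall. Origin: centre of its underside.
- saucer: Bystander: white porcelain saucer, 124 mm across, 18 mm tall. Origin: centre of its underside.
- gauge_ring: Bystander: flat boxwood ring, 80 mm across, 18 mm tall. Origin: centre of its underside.
- tin_lid: Bystander: the jar's round tin lid, 64 mm across, 18 mm tall. Origin: centre of its underside.
- spool: Bystander: wooden spool, 56 mm across, 64 mm tall. Origin: centre of its underside.
- brush: Bystander: dusting brush about 170 mm long, lying flat along its x axis. Origin: middle of its underside.

How it is judged:
By the outcome, as a careful person would: the job done as asked, in the order asked, and still so for the second after the job is handed in, with the robot touching nothing.
It also fails if it takes over 72 s, if anything falls off the work surface, if the arm or the gripper's body presses on something with over 40 N, if the wrist force passes 120 N, or if a joint passes its speed limit or range.

## Working session

There is one attempt and no reset: what is moved stays moved. The work goes in short steps, Python scripts to look and compute and a tool call to move; the robot and the scene stay as the last step left them, time stands still between calls to the robot, and variables do not carry over. Pictures are saved under pics/ and viewed, at most 10 in all, crops included, and the job is handed in when it is done.

Besides the shell and the picture viewer there is one more tool, called as name(argument=value, ...) on one line, values as JSON. apply_moves: Moves the arm, as the interface text tells. Its arguments: {"type":"object","properties":{"targets":{"type":"array","items":{"type":"array"}},"squeeze":{"type":"number"}},"required":["targets"]}

```bash
mkdir -p pics; ls; cat > h.py <<'E'
import numpy as np,cv2
from rig import ctrl,capture,camera_info
def cap(n,save=None):
    ci=camera_info(n); im,d=capture(n)
    if save: cv2.imwrite('pics/'+save,im)
    f=im.shape[0]/2/np.tan(np.radians(ci['vfov'])/2)
    v,u=np.mgrid[:im.shape[0],:im.shape[1]]
    P=np.stack([(u-ci['cx'])/f*d,(v-ci['cy'])/f*d,d,np.ones_like(d)],-1)@np.array(ci['extrinsics']).T
    P=P[...,:3]; P[d==0]=np.nan
    return im,P
E
python3 - <<'E'
from h import *
for n in ('scene','side'):
    im,P=cap(n); np.savez('%s0.npz'%n,im=im,P=P); 
    print(n,camera_info(n))
    globals()[n]=im
cv2.imwrite('pics/a.png',scene);cv2.imwrite('pics/b.png',side)
print(ctrl.sense())
E
```

```text
pics
scene {'vfov': 56.917456726959955, 'cx': 284.62490408266973, 'cy': 207.51468153046247, 'extrinsics': array([[-5.26078474e-01,  5.45578564e-01, -6.52369121e-01,
         1.33798642e+03],
       [ 8.50146125e-01,  3.17351121e-01, -4.20166434e-01,
         4.99326299e+02],
       [-2.22037280e-02, -7.75649597e-01, -6.30773095e-01,
         8.71485832e+02],
       [ 0.00000000e+00,  0.00000000e+00,  0.00000000e+00,
         1.00000000e+00]])}
side {'vfov': 46.33161311183056, 'cx': 276.1541852314802, 'cy': 211.27943970771994, 'extrinsics': array([[ 9.08714244e-01, -2.56664858e-01,  3.29183192e-01,
         1.56449901e+02],
       [-4.17368416e-01, -5.46440066e-01,  7.26090118e-01,
        -8.97404438e+02],
       [-6.48293181e-03, -7.97199100e-01, -6.03681676e-01,
         9.03517399e+02],
       [ 0.00000000e+00,  0.00000000e+00,  0.00000000e+00,
         1.00000000e+00]])}
{'time_s': 0.1, 'joints': array([ 1.06958663e+00,  3.13399473e-01,  1.49836164e+00, -9.65928858e-06,
        1.33098902e+00, -2.23367238e-01]), 'dq': array([ 2.85386695e-04, -5.96799990e-04, -7.28511996e-05,  1.85954466e-03,
        1.95019220e-03,  9.75690700e-05]), 'tau': array([ 2.20672700e-03, -4.12900436e+01, -2.60137367e+01, -2.28729682e-04,
        3.07323353e-03,  2.43404111e-05]), 'eef_pos': array([143.88311991, 504.66191044, 230.78932639]), 'ee_rot': array([-2.00727222e-04,  1.38473654e-01,  9.90365949e-01, -5.42833655e-04]), 'force': array([ 0.07433874, -0.59289851, -0.21948922]), 'wrist_torque': array([ 0.02255509, -0.02664299,  0.01528607]), 'grip_force': 0.0, 'grip_width': 0.9973474441060788}
```

View pics/a.png

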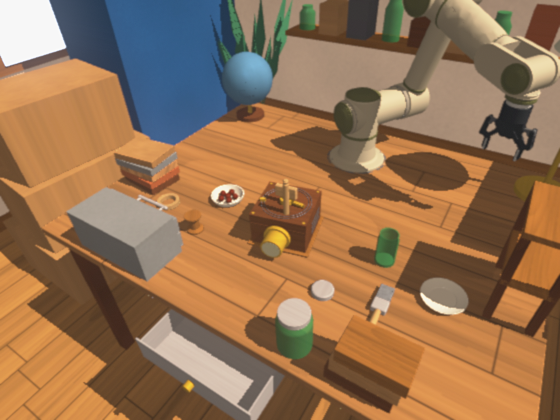

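View pics/b.png

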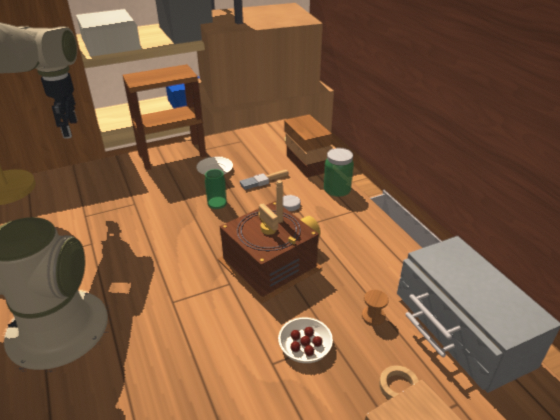

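The scene picture shows the lantern at (286,215), with the rod at about (287,195) and the open jar at (387,247) on the +y side. The dish is at (228,196). The side picture shows the deck at (270,235), the handle at (270,215), the rod at (280,195), and a brass tooth or pointer near (292,240).

```bash
python3 - <<'E'
from h import *
S={n:np.load(n+'0.npz') for n in('scene','side')}
im=S['side']['im'][165:300,205:335];a=cv2.resize(im,None,fx=4.4,fy=4.4,interpolation=cv2.INTER_CUBIC)
im=S['scene']['im'][170:265,240:335];cv2.imwrite('pics/c.png',a[:, :])
# top-down rectified map of deck z>=115 in each camera: color by nearest
for n in S:
    P=S[n]['P'].reshape(-1,3); 
    for lo,hi,nm in((117,123,'deck'),(170,186,'handletop'),(195,245,'rod'),(60,108,'mid')):
        m=(P[:,2]>lo)&(P[:,2]<hi)&(P[:,0]>250)&(P[:,0]<800)&(abs(P[:,1])<350)
        q=P[m]
        if len(q)==0: print(n,nm,0);continue
        _,l,st,c=cv2.connectedComponentsWithStats(cv2.dilate(cv2.UMat(m.reshape(420,560).astype(np.uint8)).get(),np.ones((2,2))))
        for k in range(1,len(st)):
            if st[k][4]<15: continue
            qq=P[(l.ravel()==k)&m]
            if len(qq)<8: continue
            r=cv2.minAreaRect(qq[:,:2].astype(np.float32))
            print(n,nm,len(qq),qq.mean(0).round(1),qq.min(0).round(),qq.max(0).round(),np.round(r[0],1),np.round(r[1],1),round(r[2],1))
# ortho image of deck
X,Y=np.meshgrid(np.arange(620,340,-.5),np.arange(200,-200,-.5),indexing='ij')
for n in S:
    ci=camera_info(n);f=210/np.tan(np.radians(ci['vfov'])/2);E=np.linalg.inv(ci['extrinsics'])
    Q=np.stack([X,Y,0*X+124,0*X+1],-1)@E.T
    u=Q[...,0]/Q[...,2]*f+ci['cx'];v=Q[...,1]/Q[...,2]*f+ci['cy']
    o=cv2.remap(S[n]['im'],u.astype(np.float32),v.astype(np.float32),cv2.INTER_CUBIC)
    cv2.imwrite('pics/o_%s.png'%n,o)
E
```

```text
scene deck 1417 [553.4  -3.1 120.8] [ 430. -117.  117.] [644.  94. 123.] [536.1 -11.8] [186.5 181.2] 12.9
scene deck 12 [ 787.  -250.5  119.6] [ 773. -253.  117.] [ 798. -248.  122.] [ 785.6 -250.9] [25.7  5. ] 3.9
scene handletop 49 [543.7 -31.4 178.7] [532. -44. 171.] [551. -17. 186.] [543.8 -31.7] [19.8 23.6] 23.4
scene handletop 48 [536.1  11.9 178.6] [526.  -3. 170.] [543.  24. 185.] [533.5  10.9] [15.9 25.1] 15.7
scene handletop 26 [584.   18.3 178.2] [578.  11. 170.] [589.  25. 185.] [584.5  18.5] [ 7.9 15.2] 46.8
scene rod 86 [583.3  17.9 220.4] [575.  10. 195.] [590.  24. 243.] [582.5  17. ] [14.4 13.7] 2.1
scene mid 1153 [623.   25.1  84.1] [432. -81.  60.] [691.  96. 108.] [573.   41.5] [130.9 250.4] 56.6
scene mid 12 [ 738.8 -340.3  104.8] [ 730. -350.  101.] [ 748. -333.  108.] [ 738.9 -340.5] [12.6 15.9] 27.2
scene mid 161 [ 688.9 -277.5   64.8] [ 661. -308.   60.] [ 715. -252.   69.] [ 687.5 -278.1] [56.  51.8] 41.7
scene mid 89 [ 785.8 -250.6   84.6] [ 771. -257.   60.] [ 800. -246.  107.] [ 785.2 -250.4] [29.   7.2] 13.1
scene mid 425 [508.7 313.9  86.3] [469. 283.  
[... 485 characters left out ...]
 [533.4 -20.3 177.7] [523. -51. 170.] [548.  19. 182.] [533.6 -15.9] [18.9 71.7] 9.8
side rod 125 [575.8   6.8 217.8] [568.  -0. 195.] [588.  16. 239.] [576.7   8. ] [15.6 18.1] 68.7
side mid 405 [497.5 299.7  87.5] [469. 275.  60.] [530. 341. 108.] [498.5 305.9] [62.  61.5] 25.0
side mid 160 [669.8   4.7  80.2] [649. -17.  60.] [688.  40.  90.] [666.7   9.1] [32.8 59.2] 15.8
side mid 1359 [509.9 -77.5  84.5] [ 427. -124.   60.] [641.  55. 108.] [500.7 -68.1] [131.  253.5] 57.8
side mid 449 [ 767.8 -303.4   85.9] [ 729. -350.   60.] [ 776. -254.  108.] [ 752.2 -302. ] [96.4 44.3] 88.1
side mid 315 [ 684.8 -284.6   62.3] [ 658. -312.   60.] [ 713. -256.   66.] [ 685.2 -284.7] [54.1 52.2] 56.7
```

View pics/o_side.png

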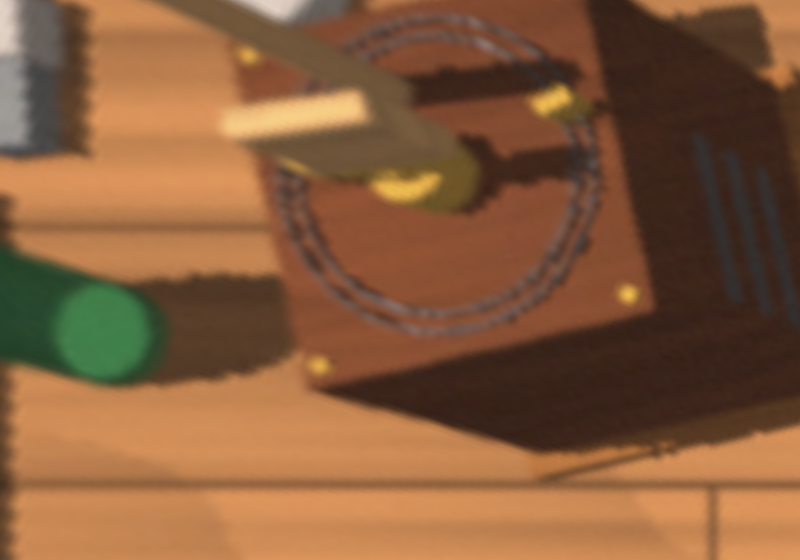

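The rectified deck puts x at 620 − v/2 and y at 200 − u/2. From it and the point clouds:

| Item | Position (mm) |
|---|---|
| Lantern axis | (535, −14) |
| Index tooth, at pixel (550,102) | (569, −75), about −61° |
| Handle bearing | about 99.5°, from pixels (220,125) to (370,100) |
| Rod axis | (578, 14) |
| Jar | (500, 309) |

Next I'll move above the lantern for a wrist view.

apply_moves(targets=[[85,[390,-500,120],[0,0,0]],[85,[390,-500,120],[0,0,0]],[85,[390,-500,120],[0,0,0]],[85,[390,-500,120],[0,0,0]],[85,[390,-500,120],[0,0,0]],[85,[390,-500,120],[0,0,0]],[85,[390,-500,120],[0,0,0]],[85,[390,-500,120],[0,0,0]],[85,[390,-500,120],[0,0,0]],[85,[390,-500,120],[0,0,0]],[85,[390,-500,120],[0,0,0]],[85,[390,-500,120],[0,0,0]],[85,[390,-500,120],[0,0,0]],[85,[390,-500,120],[0,0,0]],[85,[390,-500,120],[0,0,0]],[85,[390,-500,120],[0,0,0]],[85,[390,-500,120],[0,0,0]],[85,[390,-500,120],[0,0,0]]])

```text
time_s: 1.9
eef_pos: [533.6, 5.7, 351.5]
ee_rot: [0.0, 0.138, 0.99, 0.0]
force: [1.4, -0.2, 0.2]
grip_width: 0.996
grip_force: 0.0
```

```bash
cat >> h.py <<'E'
def ortho(im,n,z,save,x0,x1,y0,y1,s=.5,ci=None):
    ci=ci or camera_info(n)
    X,Y=np.meshgrid(np.arange(x1,x0,-s),np.arange(y1,y0,-s),indexing='ij')
    f=210/np.tan(np.radians(ci['vfov'])/2);E=np.linalg.inv(ci['extrinsics'])
    Q=np.stack([X,Y,0*X+z,0*X+1],-1)@E.T
    u=Q[...,0]/Q[...,2]*f+ci['cx'];v=Q[...,1]/Q[...,2]*f+ci['cy']
    o=cv2.remap(im,u.astype(np.float32),v.astype(np.float32),cv2.INTER_CUBIC)
    if save: cv2.imwrite('pics/'+save,o)
    return o
def circ(p):
    A=np.c_[2*p,np.ones(len(p))];c=np.linalg.lstsq(A,(p**2).sum(1),rcond=None)[0]
    return c[:2],np.sqrt(c[2]+c[:2]@c[:2])
E
python3 - <<'E'
from h import *
s=ctrl.sense();print(s['time_s'],s['eef_pos'],s['joints'])
im,P=cap('wrist','w1.png');np.savez('w1.npz',im=im,P=P)
for lo,hi in((118,122),(177,185),(195,224),(228,246)):
    q=P[(P[...,2]>lo)&(P[...,2]<hi)&(abs(P[...,1])<140)&(P[...,0]>400)&(P[...,0]<650)]
    if len(q)<5: print(lo,len(q));continue
    r=cv2.minAreaRect(q[:,:2].astype(np.float32));print(lo,len(q),q.mean(0).round(1),r)
S=np.load('scene0.npz')['P'],np.load('side0.npz')['P']
for Q in S:
  q=Q[(Q[...,2]>20)&(Q[...,2]<85)&(Q[...,0]>440)&(Q[...,0]<560)&(Q[...,1]>250)&(Q[...,1]<370)]; c=circ(q[:,:2]);print('jar',len(q),c)
  q=q-0; 
q=np.concatenate([Q[(Q[...,2]>20)&(Q[...,2]<85)&(Q[...,0]>440)&(Q[...,0]<560)&(Q[...,1]>250)&(Q[...,1]<370)] for Q in S]);print(circ(q[:,:2]))
E
```

```text
1.9 [533.58010362   5.71864009 351.52657531] [-2.09012335e-01  2.80815913e-01  1.23270511e+00  3.43738166e-05
  1.62782273e+00 -1.50326819e+00]
118 18251 [525.4 -12.8 119.9] ((535.2848510742188, -14.338691711425781), (180.3022918701172, 180.54148864746094), 13.039979934692383)
177 1047 [535.5 -12.2 181.2] ((548.8443603515625, -13.750301361083984), (69.06700134277344, 52.268218994140625), 89.36231231689453)
195 193 [570.8  12.7 210.3] ((572.036376953125, 12.123486518859863), (17.333541870117188, 7.1581597328186035), 89.50994110107422)
228 280 [575.4  12.3 237.8] ((576.65771484375, 12.146516799926758), (15.948705673217773, 14.472921371459961), 72.1434097290039)
jar 396 (array([502.71855839, 312.45364176]), np.float64(29.118162092725047))
jar 391 (array([499.90646551, 307.46798912]), np.float64(29.14094906874856))
(array([501.18912156, 309.91686104]), np.float64(30.658437914445237))
```

View pics/w1.png

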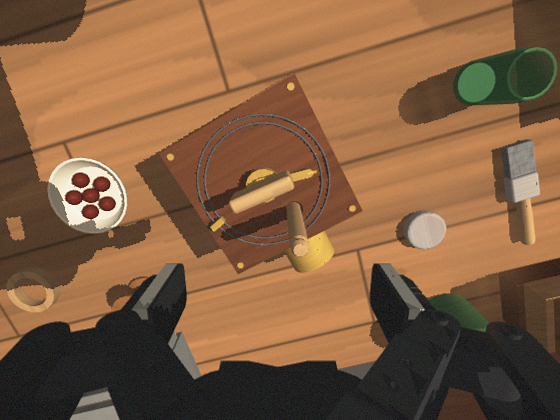

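The wrist picture shows the pointer tip at (315,173), the tooth at (218,225), the rod head at (301,249) and the jar mouth centred near (532,73).

```bash
python3 - <<'E'
from h import *
d=np.load('w1.npz');P=d['P'];im=d['im']
ci=camera_info('wrist');f=210/np.tan(np.radians(ci['vfov'])/2);E=np.array(ci['extrinsics'])
def bp(u,v,z):
    r=E[:3,:3]@np.array([(u-ci['cx'])/f,(v-ci['cy'])/f,1]);o=E[:3,3];return o+r*(z-o[2])/r[2]
c=np.array([535.3,-14.3])
for nm,u,v,z in(('tip',316,173,134),('toothmid',218,224.5,132),('rodtop',301,249,241),('mouth',532,73,110),('base',477,84,6)):
    b=bp(u,v,z);print(nm,b.round(1),P[int(v),int(u)].round(1),np.degrees(np.arctan2(*(b[:2]-c)[::-1])).round(1),np.hypot(*(b[:2]-c)).round(1))
h=cv2.cvtColor(im,cv2.COLOR_BGR2HSV)
m=(P[...,2]>178)&(P[...,2]<184)&(np.hypot(P[...,0]-c[0],P[...,1]-c[1])<40);q=P[m]
r=cv2.minAreaRect(q[:,:2].astype(np.float32));print('handle',r)
m=(P[...,2]>126)&(P[...,2]<140)&(np.hypot(P[...,0]-c[0],P[...,1]-c[1])<90)
q=P[m];a=np.degrees(np.arctan2(q[:,1]-c[1],q[:,0]-c[0]));R=np.hypot(q[:,0]-c[0],q[:,1]-c[1])
for lo,hi in((80,130),(-80,-40)):
    k=(a>lo)&(a<hi)&(R>45);print(k.sum(),np.median(a[k]),R[k].min(),R[k].max(),np.median(q[k],0))
m=(P[...,2]>104)&(P[...,2]<114)&(P[...,1]>240);q=P[m][:,:2];print('rim',len(q),circ(q),cv2.minAreaRect(q.astype(np.float32)))
E
```

```text
tip [538.5  48.9 134. ] [541.3  50.  120.4] 87.1 63.3
toothmid [567.7 -80.3 132. ] [566.8 -79.7 132.6] -63.9 73.5
rodtop [577.   13.3 241. ] [577.4  13.4 239.9] 33.5 50.0
mouth [499.8 310.4 110. ] [503.1 336.8  74.7] 96.2 326.6
base [503.3 310.9   6. ] [498.6 279.5  59.9] 95.6 326.8
handle ((534.9374389648438, -13.722835540771484), (16.193172454833984, 69.095703125), 7.862540245056152)
129 90.34766626979692 45.056832621590246 63.923327912351944 [534.98890611  38.39420276 133.63475887]
104 -65.05661188490362 65.16632726989897 83.29142628912373 [566.185734   -80.88203064 131.72332725]
rim 867 (array([499.90704629, 308.63059317]), np.float64(25.787475958535726)) ((500.1330871582031, 309.1163330078125), (55.337154388427734, 55.63520050048828), 10.48392105102539)
```

apply_moves(targets=[[85,[43,8,-60],[0,0,0]],[85,[43,8,-60],[0,0,0]],[85,[43,8,-60],[0,0,0]],[85,[43,8,-100],[0,0,0]],[85,[43,8,-130],[0,0,0]],[85,[43,8,-158],[0,0,0]],[85,[43,8,-158],[0,0,0]],[85,[43,8,-158],[0,0,0]],[40,[43,8,-158],[0,0,0]],[40,[43,8,-158],[0,0,0]],[25,[43,8,-158],[0,0,0]],[20,[43,8,-158],[0,0,0]],[10,[43,8,-158],[0,0,0]],[0,[43,8,-158],[0,0,0]],[0,[43,8,-158],[0,0,0]],[0,[43,8,-158],[0,0,0]]], squeeze=40)

```text
time_s: 3.55
eef_pos: [577.2, 12.9, 193.7]
ee_rot: [0.0, 0.138, 0.99, 0.0]
force: [0.3, -0.2, 5.3]
grip_width: 0.196
grip_force: 39.2
```

apply_moves(targets=[[0,[0,0,8],[0,0,0]],[0,[0,0,20],[0,0,0]],[0,[0,0,35],[0,0,0]],[0,[0,0,60],[0,0,0]],[0,[0,0,90],[0,0,0]],[0,[0,0,90],[0,0,0]],[0,[0,0,90],[0,0,0]]])

```text
time_s: 4.25
eef_pos: [577.0, 12.9, 283.8]
ee_rot: [0.0, 0.138, 0.99, -0.0]
force: [1.0, 0.1, -0.5]
grip_width: 0.192
grip_force: 39.0
```

```bash
python3 - <<'E'
from h import *
s=ctrl.sense();print(s['eef_pos'],s['force'])
for n in('side','scene'):
    im,P=cap(n,n+'2.png')
    for z in range(170,275,10):
        q=P[(abs(P[...,2]-z)<5)&(np.hypot(P[...,0]-577,P[...,1]-13)<22)]
        if len(q): print(n,z,len(q),np.median(q,0).round(1))
E
```

```text
[577.01999543  12.86708901 283.82891009] [ 0.95819045  0.11736675 -0.45548419]
side 180 16 [573.9   4.5 181.9]
side 190 25 [574.4   7.  189.2]
side 200 25 [573.9   4.3 198.8]
side 210 28 [574.9   3.6 210.4]
side 220 25 [572.5   5.9 220.3]
side 230 29 [575.2   4.2 230.7]
side 240 27 [573.8   5.4 240.4]
side 250 26 [575.1   4.9 249.9]
side 260 29 [574.3   4.5 260.7]
side 270 26 [574.6   5.1 269.5]
scene 180 2 [584.6  18.1 184.1]
scene 190 18 [585.5  18.6 189.3]
scene 200 19 [584.2  18.4 199.7]
scene 210 14 [584.5  19.7 210.4]
scene 220 17 [585.   18.9 219.7]
scene 230 18 [584.3  17.5 229.1]
scene 240 22 [584.2  17.6 239.4]
scene 250 22 [583.5  19.1 250.1]
scene 260 19 [583.7  18.9 259.6]
scene 270 19 [583.8  17.4 270.7]
```

The rod is held upright with its foot at about z = 180. I'll carry it over the jar.

apply_moves(targets=[[0,[-5,19,0],[0,0,0]],[0,[-13,50,0],[0,0,0]],[0,[-23,88,0],[0,0,0]],[0,[-33,126,0],[0,0,0]],[0,[-43,164,0],[0,0,0]],[0,[-53,202,0],[0,0,0]],[0,[-62,240,0],[0,0,0]],[0,[-70,268,0],[0,0,0]],[0,[-75,288,0],[0,0,0]],[0,[-77,296,0],[0,0,0]],[0,[-77,296,0],[0,0,0]],[0,[-77,296,-30],[0,0,0]],[0,[-77,296,-40],[0,0,0]],[0,[-77,296,-40],[0,0,0]],[0,[-77,296,-40],[0,0,0]]])

```text
time_s: 5.85
eef_pos: [500.5, 308.4, 244.1]
ee_rot: [0.0, 0.139, 0.99, 0.0]
force: [0.8, -0.9, 0.4]
grip_width: 0.193
grip_force: 39.1
```

```bash
python3 - <<'E'
from h import *
print(ctrl.sense()['eef_pos'])
for n in('side','scene'):
    im,P=cap(n,n+'3.png')
    near=np.hypot(P[...,0]-500,P[...,1]-309)
    for a,b in((20,85),(145,225)):
        q=P[(P[...,2]>a)&(P[...,2]<b)&(near<(45 if a<100 else 20))];print(n,a,len(q),np.median(q,0).round(1),circ(q[:,:2]),q[:,2].min())
im=cv2.imread('pics/side3.png')[110:230,150:290];im2=cv2.imread('pics/scene3.png')[150:290,320:460]
cv2.imwrite('pics/cc.png',np.hstack([cv2.resize(im,(390,390)),cv2.resize(im2,(390,390))]))
E
```

```text
[500.48491065 308.38889905 244.12417104]
side 20 385 [494.2 284.8  55.5] (array([500.0170179 , 307.05440043]), np.float64(28.997302678268266)) 20.090606017536857
side 145 149 [499.8 300.2 186. ] (array([500.79647296, 302.42264509]), np.float64(6.641373501218015)) 146.35485305535803
scene 20 395 [525.7 316.3  58.5] (array([502.60327954, 312.46631339]), np.float64(29.137913743617574)) 20.22008155552294
scene 145 158 [508.9 311.5 187. ] (array([504.55343761, 309.89087491]), np.float64(7.14368989655816)) 145.04206889650902
```

View pics/cc.png

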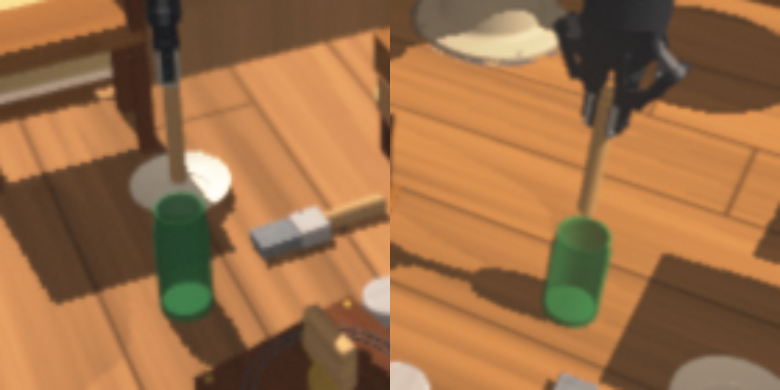

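Both crops show the rod centred above the jar mouth: side view at (180,190) over the jar, scene view at (590,215). I'll lower it and release.

apply_moves(targets=[[0,[-1,1,-20],[0,0,0]],[0,[-1,1,-45],[0,0,0]],[0,[-1,1,-70],[0,0,0]],[0,[-1,1,-95],[0,0,0]],[0,[-1,1,-115],[0,0,0]],[0,[-1,1,-125],[0,0,0]],[0,[-1,1,-125],[0,0,0]],[0,[-1,1,-125],[0,0,0]]])

```text
time_s: 6.75
eef_pos: [499.6, 310.1, 119.5]
ee_rot: [0.001, 0.138, 0.99, 0.0]
force: [0.8, -0.6, 0.3]
grip_width: 0.199
grip_force: 39.1
```

apply_moves(targets=[[30,[0,0,0],[0,0,0]],[50,[0,0,0],[0,0,0]],[70,[0,0,0],[0,0,0]],[85,[0,0,0],[0,0,0]],[85,[0,0,0],[0,0,0]],[85,[0,0,5],[0,0,0]],[85,[0,0,20],[0,0,0]],[85,[0,0,60],[0,0,0]],[85,[0,0,105],[0,0,0]],[85,[0,0,140],[0,0,0]],[85,[0,0,140],[0,0,0]],[85,[0,0,140],[0,0,0]]])

```text
time_s: 7.95
eef_pos: [499.0, 309.9, 258.6]
ee_rot: [0.0, 0.138, 0.99, 0.0]
force: [-0.7, 0.5, -0.8]
grip_width: 0.992
grip_force: 0.0
```

```bash
python3 - <<'E'
from h import *
s=ctrl.sense();print(s['time_s'],s['eef_pos'],s['force'],s['joints'])
for n in('side','scene'):
    im,P=cap(n,n+'4.png')
    near=np.hypot(P[...,0]-500,P[...,1]-309)
    for a,b in((20,85),(112,170)):
        q=P[(P[...,2]>a)&(P[...,2]<b)&(near<45)];print(n,a,len(q),np.median(q,0).round(1),circ(q[:,:2]),q[:,2].max())
im=cv2.imread('pics/side4.png')[110:230,150:290];im2=cv2.imread('pics/scene4.png')[150:290,320:460]
cv2.imwrite('pics/dd.png',np.hstack([cv2.resize(im,(390,390)),cv2.resize(im2,(390,390))]))
E
```

```text
7.95 [498.97211239 309.87769193 258.64490353] [-0.72032488  0.48510443 -0.79944967] [ 3.56411500e-01  4.35851712e-01  1.25217000e+00  2.08970403e-05
  1.45267745e+00 -9.36589283e-01]
side 20 371 [492.9 283.6  54.1] (array([499.87974702, 306.94919725]), np.float64(28.964998206446143)) 84.6252383947027
side 112 82 [498.8 302.3 133.9] (array([500.76646286, 300.1430449 ]), np.float64(7.217243348021293)) 156.94639462652083
scene 20 365 [526.6 318.   55. ] (array([502.82368348, 312.60476194]), np.float64(29.10084884708588)) 84.84740273644661
scene 112 104 [508.3 314.3 134.9] (array([504.52806362, 311.42692456]), np.float64(11.18023521990482)) 158.89569899419155
```

View pics/dd.png

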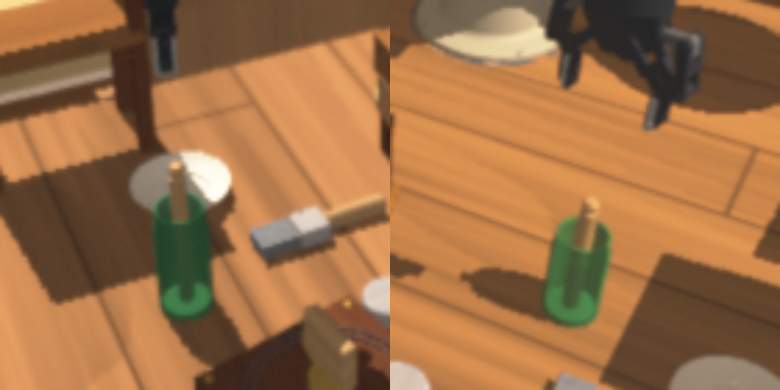

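The rod stands inside the jar, head up at (177,165) in the side view. Next is the handle.

apply_moves(targets=[[85,[8,-40,0],[0,0,-7]],[85,[13,-80,0],[0,0,-15]],[85,[18,-125,0],[0,0,-23]],[85,[22,-170,0],[0,0,-31]],[85,[26,-210,0],[0,0,-39]],[85,[30,-250,0],[0,0,-47]],[85,[34,-290,0],[0,0,-55]],[85,[36,-324,0],[0,0,-62]],[85,[36,-324,0],[0,0,-66]],[85,[36,-324,0],[0,0,-66]],[85,[36,-324,-10],[0,0,-66]],[85,[36,-324,-40],[0,0,-66]],[85,[36,-324,-75],[0,0,-66]],[85,[36,-324,-100],[0,0,-66]],[85,[36,-324,-115],[0,0,-66]],[85,[36,-324,-115],[0,0,-66]],[85,[36,-324,-115],[0,0,-66]]])

```text
time_s: 9.75
eef_pos: [534.9, -13.6, 143.3]
ee_rot: [-0.0, 0.655, 0.756, -0.0]
force: [0.8, 0.0, 0.1]
grip_width: 0.993
grip_force: 0.0
```

```bash
python3 - <<'E'
from h import *
s=ctrl.sense();print(s['time_s'],s['eef_pos'],s['ee_rot'],s['joints'].round(3),s['force'])
E
```

```text
9.75 [534.94554753 -13.57483124 143.28983904] [-1.51361450e-04  6.54811853e-01  7.55791908e-01 -8.25708208e-05] [-0.244  0.42   1.588 -0.     1.134 -0.387] [0.8220106  0.02381058 0.06317961]
```

apply_moves(targets=[[50,[0,0,0],[0,0,0]],[30,[0,0,0],[0,0,0]],[20,[0,0,0],[0,0,0]],[10,[0,0,0],[0,0,0]],[0,[0,0,0],[0,0,0]],[0,[0,0,0],[0,0,0]],[0,[0,0,0],[0,0,0]],[0,[0,0,0],[0,0,0]]], squeeze=40)

```text
time_s: 10.55
eef_pos: [535.4, -14.1, 143.6]
ee_rot: [0.0, 0.655, 0.755, 0.0]
force: [3.3, 0.9, 2.1]
grip_width: 0.182
grip_force: 43.7
```

apply_moves(targets=[[0,[0,0,0],[0,0,-4]],[0,[0,0,0],[0,0,-9]],[0,[0,0,0],[0,0,-14]],[0,[0,0,0],[0,0,-19]],[0,[0,0,0],[0,0,-24]],[0,[0,0,0],[0,0,-29]],[0,[0,0,0],[0,0,-34]],[0,[0,0,0],[0,0,-39]],[0,[0,0,0],[0,0,-44]],[0,[0,0,0],[0,0,-50]],[0,[0,0,0],[0,0,-50]]])

```text
time_s: 11.65
eef_pos: [534.6, -13.8, 143.6]
ee_rot: [-0.0, 0.914, 0.406, -0.0]
force: [-1.4, 2.0, 5.9]
grip_width: 0.182
grip_force: 44.2
```

```bash
python3 - <<'E'
from h import *
s=ctrl.sense();print(s['time_s'],s['eef_pos'],s['ee_rot'],s['joints'].round(3),s['force'],s['wrist_torque'],s['grip_width'])
im,P=cap('wrist','w5.png')
im2,_=cap('side');im3,_=cap('scene')
cv2.imwrite('pics/ee.png',np.hstack([cv2.resize(im,(400,300)),cv2.resize(im2[165:300,205:335],(390,300))]))
E
```

```text
11.65 [534.6420532  -13.82260683 143.58232845] [-3.87575042e-04  9.13805408e-01  4.06152002e-01 -2.75967122e-04] [-0.245  0.419  1.588  0.     1.135  0.489] [-1.40122945  2.04762871  5.91324808] [0.44169831 0.24054398 0.04363935] 0.18234377494288817
```

View pics/ee.png

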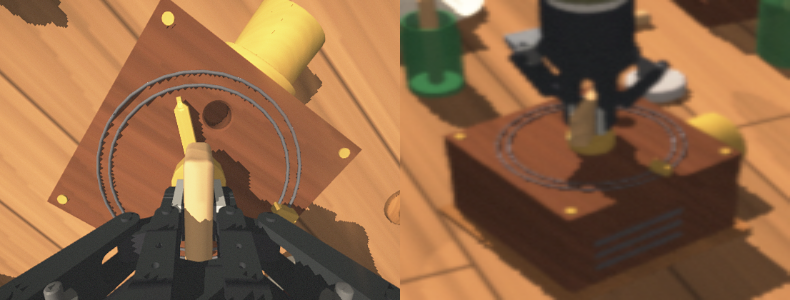

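The wrist view shows the gripped handle with the pointer trailing it, tip at about (252,139) full-size. The hole is empty and the tooth is at about (400,297). I'll keep turning.

apply_moves(targets=[[0,[0,0,0],[0,0,-4]],[0,[0,0,0],[0,0,-9]],[0,[0,0,0],[0,0,-14]],[0,[0,0,0],[0,0,-19]],[0,[0,0,0],[0,0,-24]],[0,[0,0,0],[0,0,-29]],[0,[0,0,0],[0,0,-34]],[0,[0,0,0],[0,0,-39]],[0,[0,0,0],[0,0,-44]],[0,[0,0,0],[0,0,-49]],[0,[0,0,0],[0,0,-54]],[0,[0,0,0],[0,0,-59]],[0,[0,0,0],[0,0,-64]],[0,[0,0,0],[0,0,-70]],[0,[0,0,0],[0,0,-75]],[0,[0,0,0],[0,0,-80]],[0,[0,0,0],[0,0,-85]],[0,[0,0,0],[0,0,-85]]])

```text
time_s: 13.6
eef_pos: [534.6, -12.5, 143.6]
ee_rot: [-0.001, 0.948, -0.318, -0.001]
force: [-0.7, 8.3, 5.6]
grip_width: 0.179
grip_force: 44.3
```

```bash
cat >> h.py <<'E'
def angles(lohi,cams=('wrist','side','scene'),c=(535.3,-14.3)):
    s=ctrl.sense();print(s['time_s'],s['joints'].round(3),s['force'].round(1),s['wrist_torque'].round(2))
    for n in cams:
        im,P=cap(n,'last_%s.png'%n)
        R=np.hypot(P[...,0]-c[0],P[...,1]-c[1]);a=np.degrees(np.arctan2(P[...,1]-c[1],P[...,0]-c[0]))
        y=(im[...,2]>1.6*im[...,0]+15)&(im[...,1]>1.35*im[...,0])
        for nm,r0,r1 in(('ptr',35,63.5),('tooth',66,84)):
            k=(P[...,2]>128)&(P[...,2]<139)&(R>r0)&(R<r1)&(a>lohi[0])&(a<lohi[1])
            if k.sum()>3:
                q=P[k][:,:2]-c; print(n,nm,k.sum(),np.median(a[k]).round(1),np.degrees(np.arctan2(*q.mean(0)[::-1])).round(1),R[k].min().round(1),R[k].max().round(1))
            else: print(n,nm,k.sum())
E
python3 -c "
from h import *
angles((-100,60))
cv2.imwrite('pics/ff.png',cv2.imread('pics/last_wrist.png'))"
```

```text
13.6 [-0.244  0.419  1.589  0.003  1.136  1.972] [-0.7  8.3  5.6] [ 1.54  0.1  -0.  ]
wrist ptr 1098 -24.5 -24.5 35.1 63.5
wrist tooth 687 -64.0 -64.1 66.0 83.7
side ptr 31 -27.0 -27.0 36.5 61.6
side tooth 14 -66.4 -66.0 68.7 83.6
scene ptr 30 -18.4 -19.2 35.3 62.6
scene tooth 14 -63.1 -63.3 66.5 79.6
```

View pics/ff.png

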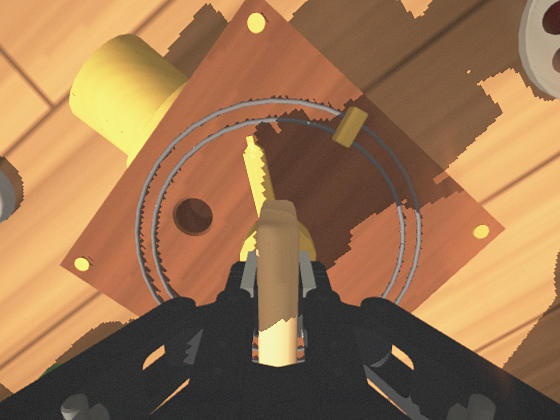

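The wrist picture shows the pointer tip at (250,142) and the tooth at (350,127), about 39.5° left to go.

apply_moves(targets=[[0,[0,0,0],[0,0,-4]],[0,[0,0,0],[0,0,-9]],[0,[0,0,0],[0,0,-14]],[0,[0,0,0],[0,0,-19]],[0,[0,0,0],[0,0,-24]],[0,[0,0,0],[0,0,-28]],[0,[0,0,0],[0,0,-31]],[0,[0,0,0],[0,0,-34]],[0,[0,0,0],[0,0,-34]],[0,[0,0,0],[0,0,-34]]])

```text
time_s: 14.75
eef_pos: [535.1, -12.3, 143.6]
ee_rot: [-0.002, 0.815, -0.58, -0.001]
force: [1.6, 10.8, 5.2]
grip_width: 0.182
grip_force: 44.0
```

```bash
cat >> h.py <<'E'
def rel():
    # circle-ring centre check: pointer axis line vs tooth, from the wrist view only
    im,P=cap('wrist'); c=np.array([535.3,-14.3])
    R=np.hypot(P[...,0]-c[0],P[...,1]-c[1]);z=(P[...,2]>128)&(P[...,2]<139)
    a=np.degrees(np.arctan2(P[...,1]-c[1],P[...,0]-c[0]))
    for r0,r1 in((38,46),(46,54),(54,60),(60,64),(66,72),(72,78),(78,84)):
        k=z&(R>=r0)&(R<r1)&(a<-10)&(a>-110)
        if k.any():
            lo,hi=np.percentile(a[k],[2,98]);print(r0,k.sum(),np.round([lo,hi,(lo+hi)/2,np.radians(hi-lo)*(r0+r1)/2],1))
E
python3 -c "
from h import *
angles((-110,20))
rel()"
```

```text
14.75 [-0.244  0.419  1.588  0.004  1.135  2.563] [ 1.6 10.8  5.2] [ 1.85 -0.46 -0.02]
wrist ptr 1089 -58.5 -58.5 35.0 63.5
wrist tooth 685 -64.5 -64.5 66.0 83.7
side ptr 40 -61.3 -61.1 35.1 62.6
side tooth 18 -65.8 -65.6 68.8 83.8
scene ptr 29 -54.0 -55.4 35.1 62.4
scene tooth 15 -62.9 -63.2 66.4 80.1
38 334 [-65.1 -51.6 -58.4   9.9]
46 355 [-63.9 -52.7 -58.3   9.8]
54 220 [-63.2 -53.7 -58.4   9.5]
60 64 [-59.7 -56.9 -58.3   3. ]
66 225 [-67.7 -61.3 -64.5   7.7]
72 236 [-67.4 -61.6 -64.5   7.6]
78 226 [-67.3 -61.8 -64.5   7.7]
```

apply_moves(targets=[[0,[0,0,0],[0,0,-2]],[0,[0,0,0],[0,0,-4]],[0,[0,0,0],[0,0,-6]],[0,[0,0,0],[0,0,-6]],[0,[0,0,0],[0,0,-6]]])

```text
time_s: 15.45
eef_pos: [535.2, -12.3, 143.6]
ee_rot: [-0.002, 0.783, -0.622, -0.001]
force: [2.6, 10.8, 3.5]
grip_width: 0.183
grip_force: 44.0
```

```bash
python3 -c "
from h import *
angles((-110,20))
rel()"
```

```text
15.45 [-0.244  0.419  1.588  0.004  1.134  2.668] [ 2.6 10.8  3.5] [ 1.87 -0.47  0.07]
wrist ptr 1094 -64.4 -64.4 35.0 63.5
wrist tooth 691 -64.6 -64.6 66.0 83.8
side ptr 39 -67.4 -67.0 35.9 63.3
side tooth 15 -65.6 -65.9 67.9 83.6
scene ptr 31 -60.3 -60.5 35.1 60.9
scene tooth 14 -62.1 -62.7 66.3 79.4
38 339 [-70.8 -57.4 -64.1   9.8]
46 352 [-69.8 -58.7 -64.2   9.7]
54 222 [-69.2 -59.5 -64.4   9.6]
60 65 [-65.6 -62.9 -64.3   2.9]
66 224 [-67.8 -61.4 -64.6   7.7]
72 235 [-67.6 -61.6 -64.6   7.8]
78 231 [-67.3 -61.9 -64.6   7.6]
```

Pointer and tooth now agree within 0.3°. I'll release and retreat.

apply_moves(targets=[[25,[0,0,0],[0,0,0]],[40,[0,0,0],[0,0,0]],[60,[0,0,0],[0,0,0]],[85,[0,0,0],[0,0,0]],[85,[0,0,0],[0,0,0]],[85,[0,0,10],[0,0,0]],[85,[0,0,40],[0,0,0]],[85,[0,0,80],[0,0,0]],[85,[0,0,120],[0,0,0]],[85,[0,0,160],[0,0,0]],[85,[0,0,160],[0,0,0]],[85,[0,0,160],[0,0,0]]])

```text
time_s: 16.85
eef_pos: [535.0, -14.2, 304.2]
ee_rot: [-0.0, 0.783, -0.622, 0.001]
force: [0.0, -0.2, -0.3]
grip_width: 0.994
grip_force: 0.0
```

```bash
python3 -c "
from h import *
angles((-110,20))
rel()
im=cv2.imread('pics/last_wrist.png');s=cv2.imread('pics/last_side.png');cv2.imwrite('pics/gg.png',np.hstack([cv2.resize(im,(400,300)),cv2.resize(s,(400,300))]))"
```

```text
16.85 [-0.245  0.294  1.334 -0.     1.511  2.668] [ 0.  -0.2 -0.3] [-0.01 -0.02  0.03]
wrist ptr 272 -64.0 -64.0 35.0 63.4
wrist tooth 165 -64.4 -64.4 66.2 84.0
side ptr 36 -67.1 -66.6 35.2 61.7
side tooth 14 -66.1 -66.2 69.2 83.4
scene ptr 32 -60.9 -60.6 35.1 60.5
scene tooth 15 -63.1 -63.2 66.3 79.7
38 88 [-70.5 -57.2 -63.8   9.8]
46 88 [-69.5 -58.4 -64.    9.7]
54 55 [-68.5 -59.2 -63.9   9.3]
60 15 [-65.3 -62.7 -64.    2.8]
66 54 [-67.5 -61.3 -64.4   7.6]
72 58 [-67.4 -61.5 -64.4   7.7]
78 56 [-67.1 -61.8 -64.5   7.5]
```

View pics/gg.png

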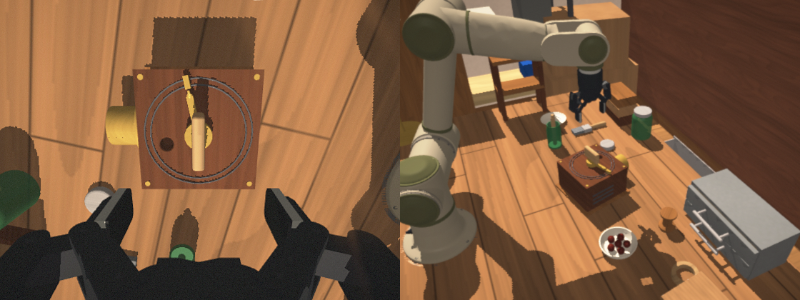

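The pointer at (188,85) lines up with the tooth at (187,72) in the wrist half. The rod is standing in the jar at (553,130) in the side half, and the gripper is clear of everything.

```bash
python3 -c "
from rig import ctrl
print(ctrl.finish_job())"
```

```text
the job is handed in; nothing more can be done
None
```

The rod stands foot-down in the upright jar, the pointer is set within about 0.5° of the index tooth, the handle is released, and the job was handed in at about 17 s; no verdict came back.

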